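# Find the unlocked console hatch and push it open

## Task

Three of the four identical aluminium panels in the blue specimen console are locked and one is not: press each gently on its black mark until you find the one that rocks, then push that marked end down until the panel stands wide open, at its stop or nearly so, and move the hand clear. Only press with the fingertips: do not force the locked panels, and do not pick up or push about any of the things standing or lying around, including the black mount on the console.

Things in the scene. Friction and masses are not known exactly. Their poses are not given: they have to be found in the camera images.
- console: Blue flat-topped console fixed to the worktop, 272 (x) by 208 (y), 76 mm high. Origin: centre of its underside; x points from its near to its far edge, y to its left. In its top: four identical flush aluminium panels 99 (x) by 79 (y) by 5 mm, pivot axes along y through their middles (dark line) at (+-71, +-49) mm; blue bars between; under each a compartment 102 x 82, 70 mm deep.
- pad_1 (a point): Press mark (black ring and dot, 22 mm) on top of the near left panel, 75 mm above the console's underside when shut, 30 mm from the pivot line towards the console's near (-x) edge, 20 mm from the panel's near end, midway across. z is the panel's normal. It goes down with the panel.
- panel_1 (a joint): Tilt of the near left panel: 0 = shut (all start so), grows as the marked end goes down and the other end rises; stop at 0.8 rad; never below 0. Three panels rest on hidden lock pins and give under 0.04 rad; the fourth, another each time, is free: balanced, friction pivot (moves at about 2 to 5 N on the mark), stays where it is left.
- pad_2 (a point): Press mark (black ring and dot, 22 mm) on top of the near right panel, 75 mm above the console's underside when shut, 30 mm from the pivot line towards the console's near (-x) edge, 20 mm from the panel's near end, midway across. z is the panel's normal. It goes down with the panel.
- panel_2 (a joint): Tilt of the near right panel: 0 = shut (all start so), grows as the marked end goes down and the other end rises; stop at 0.8 rad; never below 0. Three panels rest on hidden lock pins and give under 0.04 rad; the fourth, another each time, is free: balanced, friction pivot (moves at about 2 to 5 N on the mark), stays where it is left.
- pad_3 (a point): Press mark (black ring and dot, 22 mm) on top of the far left panel, 75 mm above the console's underside when shut, 30 mm from the pivot line towards the console's near (-x) edge, 20 mm from the panel's near end, midway across. z is the panel's normal. It goes down with the panel.
- panel_3 (a joint): Tilt of the far left panel: 0 = shut (all start so), grows as the marked end goes down and the other end rises; stop at 0.8 rad; never below 0. Three panels rest on hidden lock pins and give under 0.04 rad; the fourth, another each time, is free: balanced, friction pivot (moves at about 2 to 5 N on the mark), stays where it is left.
- pad_4 (a point): Press mark (black ring and dot, 22 mm) on top of the far right panel, 75 mm above the console's underside when shut, 30 mm from the pivot line towards the console's near (-x) edge, 20 mm from the panel's near end, midway across. z is the panel's normal. It goes down with the panel.
- panel_4 (a joint): Tilt of the far right panel: 0 = shut (all start so), grows as the marked end goes down and the other end rises; stop at 0.8 rad; never below 0. Three panels rest on hidden lock pins and give under 0.04 rad; the fourth, another each time, is free: balanced, friction pivot (moves at about 2 to 5 N on the mark), stays where it is left.
- black_mount_mid (a point): Bystander: small black cylinder 26 mm across and 16 mm high, standing on the middle of the console's top, where the blue bars cross. The point is half-way up it.
- green_mount_mid (a point): Bystander: small green cylinder 30 mm across and 18 mm high, standing on the worktop beside the console's left side. The point is half-way up it.
- screwdriver_mid (a point): Bystander: yellow-handled screwdriver, 110 mm long, 24 mm thick, lying on the worktop beside the console's right side. The point is half-way up it.
- red_marker_mid (a point): Bystander: red marker pen, 138 mm long, 16 mm thick, lying on the worktop to the left. The point is half-way up it.
- objective_jar_mid (a point): Bystander: black screw-lid jar 64 mm across and 58 mm high, standing on the worktop to the right. The point is half-way up it.
- gauge_block_mid (a point): Bystander: steel stage block 50 x 35 x 25 mm, standing on the worktop at the far left. The point is half-way up it.

How it is judged:
At the end, for the whole second after the job is handed in: One panel is tilted open by more than 0.6 rad (its stop is at 0.8) and at rest, the other three are shut (under 0.08 rad), and every bystander is within 30 mm of where it stood (((value of joint panel_1 above 0.6 rad and value of joint each of panel_2, panel_3, panel_4 below 0.08 rad) or (value of joint panel_2 above 0.6 rad and value of joint each of panel_1, panel_3, panel_4 below 0.08 rad) or (value of joint panel_3 above 0.6 rad and value of joint each of panel_1, panel_2, panel_4 below 0.08 rad) or (value of joint panel_4 above 0.6 rad and value of joint each of panel_1, panel_2, panel_3 below 0.08 rad)) and velocity of joint panel_1 between -0.05 and 0.05 rad/s and velocity of joint panel_2 between -0.05 and 0.05 rad/s and velocity of joint panel_3 between -0.05 and 0.05 rad/s and velocity of joint panel_4 between -0.05 and 0.05 rad/s and distance of each of black_mount_mid, green_mount_mid, screwdriver_mid, red_marker_mid, objective_jar_mid, gauge_block_mid from where it was at the start of the episode below 0.03 m); the robot touches nothing.
It fails at once if the console or a panel is pressed with more than 50 N (contact force between any of the fingers, the arm and console above 50 N).
It fails at once if a bystander is lifted, carried or pushed by more than 30 mm (distance of any of black_mount_mid, green_mount_mid, screwdriver_mid, red_marker_mid, objective_jar_mid, gauge_block_mid from where it was at the start of the episode above 0.03 m).
It also fails if it takes over 42 s, if anything falls off the work surface, if the arm or the gripper's body presses on something with over 40 N, if the wrist force passes 120 N, or if a joint passes its speed limit or range.

## Robot

A 7-joint arm with a two-finger parallel gripper is mounted at the origin on a cart in front of the work surface, level with it; the furniture and walls round the work are solid. World frame = base frame: x ahead of the robot, y to its left, z up, the work surface at z = 0. Lengths are in m, angles in rad, forces in N, time in s.
With the tool pointing down it reaches from about 0.4 to 0.85 m from the base axis. Payload 10.4 kg.
Tool frame: the origin (TCP) lies at the centre of the arm's flange, where the gripper is bolted on; the fingertips stand 182 mm ahead of it and the grasp point (between the pads) lies 164 mm ahead of it; z points along the fingers, y is the line along which they close (so a half turn about z gives the same grasp; the last joint's range is limited). The gripper opens to 87 mm and grips with 3 to 60 N. Pads are 19 mm wide; open, the fingers measure 117 mm over their backs; the gripper's body (75 mm by 190 mm) begins 51 mm behind the grasp point.
Start: joints at [1.227, 0.332, -0.065, 1.46, 0.022, 1.35, -0.088], TCP at [0.197, -0.593, 0.405] pointing down, gripper open.
Joint ranges: [-2.6, 2.6], [-0.5, 2.12], [-1.47, 1.34], [0.16, 2.42], [-1.27, 4.41], [0.06, 2.06], [-2.6, 2.6]. Speed limits (rad/s): [2.22, 2.22, 2.79, 2.79, 3.14, 3.14, 3.14].

## Interface

Orientations are given as a unit quaternion [x, y, z, w].
In Python, from bench import r, eyes, job gives the robot as it stands. The module is installed in compiled form; this text tells all that it offers.
- The arm moves only by the shell command python3 -m inch 'ROWS' [OPENING] [FORCE]. ROWS is JSON, a list of rows, each a list of 6 numbers: the shift along the tool's x, y, z normalised to -1 to 1, where 1 is 4 cm, then the turn, a rotation vector about the tool's x, y, z normalised to -1 to 1, where 1 is 0.12 rad. In form: [[x, y, z, wx, wy, wz], ...]. A call has exactly 5 rows; each row shifts and turns the commanded pose from where the row before left it, along the tool's axes as they then stand; what a row does not reach is not made up. A row lasts 1/12 s, in which the tool goes at most 41.7 mm and 7.16 degrees, less where a joint would pass 70% of its speed; a pose out of reach is approached as far as the arm can. A call with a number of a shift or a turn outside -1 to 1 is refused whole. A call with a gripper value outside its range is refused whole. OPENING is the gripper command: -1 is shut, 1 is fully open, values between are in proportion, set as the call begins (- or left out, the last holds). The fingers move at their own pace and stop on an object; FORCE is the grip in N (left out, the last holds). Time passes only in rows, so rows that do not move let the fingers close, or fill a call up. It gives the time, the measured TCP pose, the force, the opening and the grip force at its end, in the units of the state.
- r.read_state(): the state, without advancing time (a new reading comes with each control period).
- eyes.camera(name): name is "scene" or "side" or "wrist"; returns a dict with "pixels" (400x640x3 uint8, red, green, blue), "fx", "fy", "cx", "cy" (pixels), "D" ([k1, k2, p1, p2, k3] as OpenCV has them; the pictures are not rectified), "extrinsics" (4x4, takes a point from camera to world coordinates). Camera axes: x right, y down, z forward; pixel columns grow to the right and rows downward; lengths in m; the calibration is good to about 2 mm. A picture is of the moment at which its call begins. There is no depth.
- job.close_job(): hands the job in; it is judged then, once.
The state is a dict: "time": time; "joint_positions": joint angles; "joint_vel": joint speeds; "joint_torque": joint torques, N m; "ee_pos": TCP position; "eef_rot": TCP orientation; "ft_force": force on the tool from outside, world axes, zero at the start; "torque": the same for the moment, N m; "width": finger opening in m; "grip_force": force on a finger pad.
Only numpy, scipy, OpenCV 4.12 (cv2) and the standard library are available. Lean on these libraries where they do the work, as an engineer would, in place of code of your own. Each camera call takes 0.05 s, during which the arm holds its last target. There are 200 camera calls.

## Working session

There is one attempt and no reset: what is moved stays moved. The work goes in short steps, Python scripts to look and compute and a shell command to move; the robot and the scene stay as the last step left them, time stands still between calls to the robot, and variables do not carry over. Pictures are saved under pics/ and viewed, at most 10 in all, crops included, and the job is handed in when it is done.

```bash
mkdir -p pics; python3 - <<'E'
from bench import r,eyes,job
import cv2,numpy as np
for n in ("scene","side"):
    c=eyes.camera(n); cv2.imwrite(f"pics/{n}0.png",c["pixels"][:,:,::-1]); np.savez(f"{n}0.npz",**c)
    print(n,c["fx"],c["cx"],c["cy"],c["D"],np.round(c["extrinsics"],3).tolist())
s=r.read_state(); print({k:np.round(v,3).tolist() for k,v in s.items()})
E
```

```text
scene 511.40702339573915 316.6942567434119 202.42628304903153 [-0.14341259  0.          0.          0.          0.        ] [[0.495, -0.454, 0.741, -0.662], [-0.869, -0.282, 0.408, -0.75], [0.024, -0.845, -0.533, 0.994], [0.0, 0.0, 0.0, 1.0]]
side 405.8798440179153 323.99571733549664 198.02391324539138 [-0.06753482  0.          0.          0.          0.        ] [[-0.879, -0.306, 0.366, 0.135], [-0.477, 0.532, -0.7, 0.791], [0.02, -0.789, -0.614, 0.832], [0.0, 0.0, 0.0, 1.0]]
{'time': 0.1, 'joint_positions': [1.227, 0.333, -0.065, 1.461, 0.022, 1.35, -0.088], 'joint_vel': [-0.001, -0.002, 0.001, -0.001, -0.002, -0.001, -0.0], 'joint_torque': [0.002, -62.455, 0.025, -39.072, -0.061, 0.037, 0.0], 'ee_pos': [0.197, -0.593, 0.404], 'eef_rot': [0.987, 0.16, -0.0, -0.001], 'ft_force': [-0.575, 0.011, 0.226], 'torque': [-0.062, 0.026, 0.081], 'grip_force': 0.0, 'width': 0.087}
```

View pics/scene0.png

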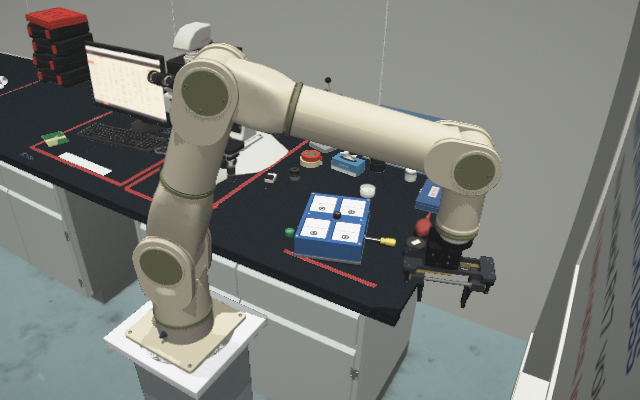

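View pics/side0.png

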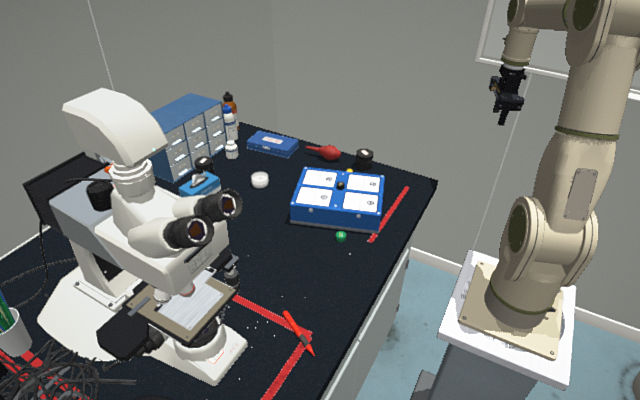

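The scene view shows the console at about (334,225), with four light panels and the black mount at its centre. The side view shows it at (340,195), with the green mount at (341,236).

```bash
cat > h.py <<'E'
import cv2,numpy as np
def ray(c,uv,z):
    K=np.array([[c["fx"],0,c["cx"]],[0,c["fy"],c["cy"]],[0,0,1]],float)
    p=cv2.undistortPoints(np.array(uv,float).reshape(-1,1,2),K,c["D"]).reshape(-1,2)
    E=c["extrinsics"]; d=np.c_[p,np.ones(len(p))]@E[:3,:3].T; o=E[:3,3]
    return o+d*((z-o[2])/d[:,2])[:,None]
def panels(c,box,amin=100,z=.0755):
    im=c["pixels"]; x0,y0,x1,y1=box
    hsv=cv2.cvtColor(im,cv2.COLOR_RGB2HSV)
    m=((hsv[...,1]<60)&(hsv[...,2]>120)).astype(np.uint8); k=np.zeros_like(m); k[y0:y1,x0:x1]=1; m*=k
    cs,_=cv2.findContours(m,cv2.RETR_EXTERNAL,cv2.CHAIN_APPROX_NONE)
    out=[]
    for q in cs:
        if cv2.contourArea(q)<amin: continue
        w=ray(c,q.reshape(-1,2),z)[:,:2].astype(np.float32)
        out.append((cv2.contourArea(q),cv2.minAreaRect(w)))
    return out
E
python3 - <<'E'
from h import *
for n,b in (("scene",(290,190,375,262)),("side",(285,162,390,235))):
    c=dict(np.load(n+"0.npz"))
    for a,q in panels(c,b): print(n,a,np.round(q[0],3),np.round(q[1],3),round(q[2],1))
E
```

```text
scene 455.0 [ 0.518 -0.209] [0.103 0.081] 18.8
scene 442.0 [ 0.486 -0.116] [0.101 0.081] 18.9
scene 349.5 [ 0.652 -0.164] [0.1   0.081] 18.8
scene 345.0 [ 0.62  -0.071] [0.099 0.081] 18.8
side 521.0 [ 0.483 -0.112] [0.101 0.083] 18.6
side 498.0 [ 0.617 -0.066] [0.101 0.083] 18.9
side 426.5 [ 0.515 -0.205] [0.101 0.083] 19.0
side 411.5 [ 0.649 -0.159] [0.101 0.082] 19.1
```

```bash
cat > go.py <<'E'
from bench import r
import numpy as np
from scipy.spatial.transform import Rotation as R
s=r.read_state(); M=R.from_quat(s["eef_rot"]).as_matrix(); p=np.array(s["ee_pos"])
tip=p+M[:,2]*.182
print("t",round(s["time"],2),"tip",np.round(tip,4),"yaw",round(np.degrees(np.arctan2(M[1,0],M[0,0])),1),"zt",np.round(M[:,2],3),"f",np.round(s["ft_force"],1),"w",round(s["width"],3))
for i,q in enumerate([(.456,-.124),(.488,-.217),(.590,-.078),(.622,-.171)]):
    print(i+1,"rows of 1:",np.round(M.T@(np.r_[q,.076]-tip)/.04,2))
E
python3 -m inch '[[0.4,-0.27,0,0,0,0],[0.8,-0.54,0,0,0,0],[0.8,-0.54,0,0,0,0],[0.8,-0.54,0,0,0,0],[0.8,-0.54,0,0,0,0]]' -1 10
python3 -m inch '[[0.8,-0.54,0,0,0,0],[0.8,-0.54,0,0,0,0],[0.8,-0.54,0,0,0,0],[0.8,-0.54,0,0,0,0],[0.4,-0.27,0,0,0,0]]'
python3 go.py
```

```text
time: 0.52
ee_pos: [0.3038, -0.4538, 0.4044]
eef_rot: [0.987, 0.16, -0.0, -0.0]
ft_force: [0.2, -0.8, 0.2]
width: 0.0616
grip_force: 0.0
time: 0.93
ee_pos: [0.4117, -0.3134, 0.4047]
eef_rot: [0.987, 0.162, 0.0, -0.0]
ft_force: [0.5, 0.1, 0.8]
width: 0.0283
grip_force: 0.0
t 0.93 tip [ 0.4119 -0.3132  0.2227] yaw 18.7 zt [ 0.001  0.001 -1.   ] f [0.5 0.1 0.8] w 0.028
1 rows of 1: [ 2.56 -4.12  3.67]
2 rows of 1: [ 2.57 -1.67  3.67]
3 rows of 1: [ 6.1  -4.14  3.68]
4 rows of 1: [ 6.11 -1.68  3.68]
```

```bash

python3 -m inch '[[0.7,-0.45,0,0,0,0],[0.7,-0.45,0.3,0,0,0],[0.5,-0.4,0.5,0,0,0],[0.3,-0.2,0.6,0,0,0],[0.1,-0.1,0.6,0,0,0]]'
python3 -m inch '[[0,0,0.4,0,0,0],[0,0,0,0,0,0],[0,0,0,0,0,0],[0,0,0,0,0,0],[0,0,0,0,0,0]]'
python3 go.py
python3 - <<'E'
from bench import eyes
import cv2,numpy as np
c=eyes.camera("wrist"); np.savez("w1.npz",**c); cv2.imwrite("pics/w1.png",c["pixels"][:,:,::-1])
E
```

```text
time: 1.35
ee_pos: [0.4777, -0.2253, 0.324]
eef_rot: [0.987, 0.162, 0.001, -0.0]
ft_force: [-0.8, 0.0, -0.7]
width: 0.0019
grip_force: 0.0
time: 1.77
ee_pos: [0.4765, -0.2286, 0.3102]
eef_rot: [0.987, 0.159, 0.001, 0.001]
ft_force: [-0.6, -0.6, 0.7]
width: 0.0005
grip_force: 0.0
t 1.77 tip [ 0.4768 -0.2288  0.1282] yaw 18.3 zt [ 0.002 -0.001 -1.   ] f [-0.6 -0.6  0.7] w 0.0
1 rows of 1: [ 0.33 -2.65  1.3 ]
2 rows of 1: [ 0.36 -0.19  1.3 ]
3 rows of 1: [ 3.87 -2.69  1.31]
4 rows of 1: [ 3.9  -0.23  1.31]
```

View pics/w1.png

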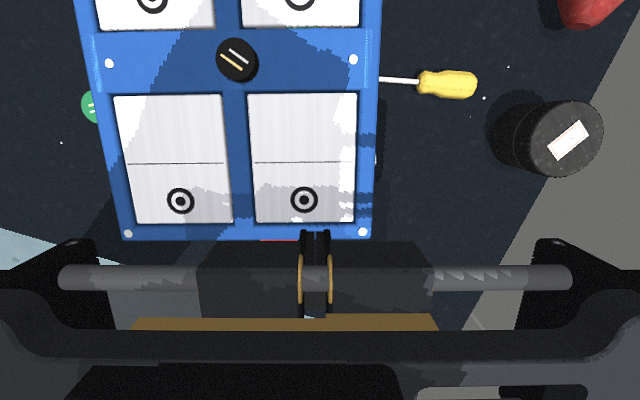

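The wrist view shows the near marks at (181,201) and (304,200) and the mount at (237,60). The fingers are shut at about (315,240), just short of mark 2.

```bash
python3 - <<'E'
from h import *
c=dict(np.load("w1.npz")); print(np.round(ray(c,[(181,201),(304,200),(152,0),(300,0)],.0755),4))
E
python3 -m inch '[[0.33,-0.17,0.3,0,0,0],[0,0,0.3,0,0,0],[0,0,0.3,0,0,0],[0,0,0,0,0,0],[0,0,0,0,0,0]]'
python3 go.py
```

```text
[[ 0.4564 -0.1246  0.0755]
 [ 0.4878 -0.2169  0.0755]
 [ 0.5877 -0.0792  0.0755]
 [ 0.6178 -0.1725  0.0755]]
time: 2.23
ee_pos: [0.486, -0.2179, 0.272]
eef_rot: [0.987, 0.159, -0.001, -0.0]
ft_force: [0.5, -0.8, 0.2]
width: 0.0005
grip_force: 0.0
t 2.23 tip [ 0.4856 -0.2178  0.09  ] yaw 18.4 zt [-0.002  0.001 -1.   ] f [ 0.5 -0.8  0.2] w 0.0
1 rows of 1: [ 0.04 -2.46  0.35]
2 rows of 1: [ 0.06 -0.    0.35]
3 rows of 1: [ 3.58 -2.5   0.35]
4 rows of 1: [ 3.6  -0.04  0.34]
```

```bash

python3 -m inch '[[0.05,0,0.1,0,0,0],[0,0,0.1,0,0,0],[0,0,0.08,0,0,0],[0,0,0,0,0,0],[0,0,0,0,0,0]]'
python3 -m inch '[[0,0,0.04,0,0,0],[0,0,0,0,0,0],[0,0,0.03,0,0,0],[0,0,0,0,0,0],[0,0,0,0,0,0]]'
python3 go.py
```

```text
time: 2.65
ee_pos: [0.4885, -0.2169, 0.2615]
eef_rot: [0.987, 0.16, -0.0, -0.0]
ft_force: [0.7, -0.5, -0.1]
width: 0.0002
grip_force: 0.0
time: 3.07
ee_pos: [0.4885, -0.2168, 0.2588]
eef_rot: [0.987, 0.16, -0.0, 0.0]
ft_force: [-0.0, 0.9, -0.6]
width: 0.0004
grip_force: 0.0
t 3.07 tip [ 0.4885 -0.2168  0.0768] yaw 18.4 zt [ 0. -0. -1.] f [-0.   0.9 -0.6] w 0.0
1 rows of 1: [-0.04 -2.46  0.02]
2 rows of 1: [-0.01 -0.    0.02]
3 rows of 1: [ 3.5  -2.49  0.02]
4 rows of 1: [ 3.53 -0.04  0.02]
```

```bash

python3 -m inch '[[0,0,0.03,0,0,0],[0,0,0,0,0,0],[0,0,0,0,0,0],[0,0,0,0,0,0],[0,0,0,0,0,0]]'
python3 -m inch '[[0,0,0.03,0,0,0],[0,0,0,0,0,0],[0,0,0,0,0,0],[0,0,0,0,0,0],[0,0,0,0,0,0]]'
```

```text
time: 3.48
ee_pos: [0.4885, -0.2168, 0.2576]
eef_rot: [0.987, 0.16, 0.0, 0.0]
ft_force: [-0.7, -0.3, -0.1]
width: 0.0001
grip_force: 0.1
time: 3.9
ee_pos: [0.4886, -0.2168, 0.257]
eef_rot: [0.987, 0.16, 0.0, 0.0]
ft_force: [-3.0, 1.1, 8.0]
width: 0.0005
grip_force: 4.2
```

```bash

python3 -m inch '[[0,0,0.025,0,0,0],[0,0,0,0,0,0],[0,0,0,0,0,0],[0,0,0,0,0,0],[0,0,0,0,0,0]]'
```

```text
time: 4.32
ee_pos: [0.4886, -0.2168, 0.2569]
eef_rot: [0.987, 0.16, 0.0, 0.0]
ft_force: [-6.9, 2.8, 17.8]
width: 0.0006
grip_force: 9.0
```

Panel 2 is locked: 18 N with no movement. Next is panel 1.

```bash

python3 -m inch '[[0,0,-0.5,0,0,0],[0,-0.8,0,0,0,0],[0,-0.86,0,0,0,0],[0,-0.8,0,0,0,0],[0,0,0.2,0,0,0]]'
python3 -m inch '[[0,0,0.1,0,0,0],[0,0,0.05,0,0,0],[0,0,0.05,0,0,0],[0,0,0,0,0,0],[0,0,0,0,0,0]]'
python3 go.py
```

```text
time: 4.73
ee_pos: [0.4569, -0.118, 0.2683]
eef_rot: [0.987, 0.163, 0.001, -0.0]
ft_force: [1.0, -0.3, 0.2]
width: 0.0003
grip_force: 0.0
time: 5.15
ee_pos: [0.4576, -0.1242, 0.2592]
eef_rot: [0.987, 0.159, -0.0, -0.0]
ft_force: [0.0, 0.1, 0.6]
width: 0.0011
grip_force: 0.0
t 5.15 tip [ 0.4576 -0.1242  0.0772] yaw 18.3 zt [-0.  0. -1.] f [0.  0.1 0.6] w 0.001
1 rows of 1: [-0.04 -0.02  0.03]
2 rows of 1: [-0.01  2.44  0.03]
3 rows of 1: [ 3.5  -0.06  0.03]
4 rows of 1: [3.53 2.4  0.03]
```

```bash

python3 -m inch '[[-0.03,0,0.05,0,0,0],[0,0,0.0,0,0,0],[0,0,0.03,0,0,0],[0,0,0,0,0,0],[0,0,0,0,0,0]]'
python3 -m inch '[[0,0,0.03,0,0,0],[0,0,0,0,0,0],[0,0,0,0,0,0],[0,0,0,0,0,0],[0,0,0,0,0,0]]'
```

```text
time: 5.57
ee_pos: [0.4565, -0.1241, 0.257]
eef_rot: [0.987, 0.16, 0.0, 0.0]
ft_force: [-4.0, 0.4, 8.8]
width: 0.0004
grip_force: 4.9
time: 5.98
ee_pos: [0.4566, -0.1241, 0.2567]
eef_rot: [0.987, 0.159, 0.0, 0.001]
ft_force: [-9.6, 1.8, 23.7]
width: 0.0003
grip_force: 12.0
```

Panel 1 is locked as well (24 N). Next is panel 3.

```bash

python3 -m inch '[[0,0,-0.5,0,0,0],[0.9,0,0,0,0,0],[0.9,0,0,0,0,0],[0.9,-0.05,0,0,0,0],[0.75,0,0,0,0,0]]'
python3 -m inch '[[0.08,0,0.2,0,0,0],[0,0,0.1,0,0,0],[0,0,0.05,0,0,0],[0,0,0,0,0,0],[0,0,0,0,0,0]]'
python3 go.py
```

```text
time: 6.4
ee_pos: [0.5885, -0.0774, 0.275]
eef_rot: [0.987, 0.16, 0.0, 0.0]
ft_force: [1.1, -0.8, 0.8]
width: 0.0006
grip_force: 0.0
time: 6.82
ee_pos: [0.5889, -0.0782, 0.2611]
eef_rot: [0.987, 0.159, -0.0, 0.0]
ft_force: [0.3, -0.0, 0.5]
width: 0.0006
grip_force: 0.0
t 6.82 tip [ 0.5888 -0.0784  0.0791] yaw 18.3 zt [-0.    -0.001 -1.   ] f [ 0.3 -0.   0.5] w 0.001
1 rows of 1: [-3.51  0.04  0.08]
2 rows of 1: [-3.48  2.5   0.08]
3 rows of 1: [0.03 0.   0.08]
4 rows of 1: [0.06 2.46 0.08]
```

```bash

python3 -m inch '[[0,0,0.05,0,0,0],[0,0,0.0,0,0,0],[0,0,0.05,0,0,0],[0,0,0,0,0,0],[0,0,0,0,0,0]]'
python3 -m inch '[[0,0,0.03,0,0,0],[0,0,0,0,0,0],[0,0,0,0,0,0],[0,0,0,0,0,0],[0,0,0,0,0,0]]'
```

```text
time: 7.23
ee_pos: [0.5897, -0.0777, 0.2572]
eef_rot: [0.987, 0.16, 0.0, 0.0]
ft_force: [-0.6, -0.9, 1.6]
width: 0.0005
grip_force: 0.9
time: 7.65
ee_pos: [0.5897, -0.0776, 0.257]
eef_rot: [0.987, 0.16, 0.0, 0.0]
ft_force: [-5.1, -1.1, 11.9]
width: 0.0005
grip_force: 6.2
```

Panel 3 is locked too. Next is panel 4.

```bash

python3 -m inch '[[0.03,0,-0.5,0,0,0],[0,0.8,0,0,0,0],[0,0.86,0,0,0,0],[0,0.8,0,0,0,0],[0,0,0.2,0,0,0]]'
python3 -m inch '[[0,0,0.1,0,0,0],[0,0,0.1,0,0,0],[0,0,0.05,0,0,0],[0,0,0,0,0,0],[0,0,0,0,0,0]]'
python3 go.py
python3 -m inch '[[0,0,0.05,0,0,0],[0,0,0.0,0,0,0],[0,0,0.03,0,0,0],[0,0,0,0,0,0],[0,0,0,0,0,0]]'
```

```text
time: 8.07
ee_pos: [0.6225, -0.1781, 0.2687]
eef_rot: [0.988, 0.156, 0.001, 0.002]
ft_force: [-0.7, -2.2, -0.2]
width: 0.0003
grip_force: 0.0
time: 8.48
ee_pos: [0.6219, -0.1693, 0.258]
eef_rot: [0.987, 0.16, 0.0, -0.0]
ft_force: [0.7, 0.1, 0.9]
width: 0.0005
grip_force: 0.0
t 8.48 tip [ 0.622  -0.1693  0.076 ] yaw 18.5 zt [ 0.  0. -1.] f [0.7 0.1 0.9] w 0.001
1 rows of 1: [-3.58 -2.39 -0.  ]
2 rows of 1: [-3.55  0.07 -0.  ]
3 rows of 1: [-0.04 -2.42 -0.  ]
4 rows of 1: [-0.01  0.04 -0.  ]
time: 8.9
ee_pos: [0.622, -0.1701, 0.2548]
eef_rot: [0.987, 0.16, 0.0, -0.0]
ft_force: [-0.9, 1.9, 2.3]
width: 0.0003
grip_force: 1.1
```

Panel 4 gives at 2 N, so it is the free one. I'll push it down.

```bash

python3 -m inch '[[0,0,0.05,0,0,0],[0,0,0.05,0,0,0],[0,0,0.05,0,0,0],[0,0,0.05,0,0,0],[0,0,0,0,0,0]]'
python3 -m inch '[[0,0,0.03,0,0,0],[0,0,0.03,0,0,0],[0,0,0.03,0,0,0],[0,0,0,0,0,0],[0,0,0,0,0,0]]'
```

```text
time: 9.32
ee_pos: [0.6217, -0.1708, 0.2459]
eef_rot: [0.987, 0.16, -0.0, 0.0]
ft_force: [0.7, 0.6, 2.4]
width: 0.0009
grip_force: 0.8
time: 9.73
ee_pos: [0.6217, -0.1706, 0.2427]
eef_rot: [0.987, 0.16, -0.0, 0.0]
ft_force: [0.6, -0.5, 0.5]
width: 0.0002
grip_force: 0.6
```

```bash

python3 -m inch '[[0,0,0.03,0,0,0],[0,0,0.03,0,0,0],[0,0,0.03,0,0,0],[0,0,0,0,0,0],[0,0,0,0,0,0]]'
python3 -m inch '[[0,0,0.03,0,0,0],[0,0,0,0,0,0],[0,0,0.02,0,0,0],[0,0,0,0,0,0],[0,0,0,0,0,0]]'
```

```text
time: 10.15
ee_pos: [0.6217, -0.1704, 0.239]
eef_rot: [0.987, 0.16, -0.0, -0.0]
ft_force: [0.3, -0.7, 1.3]
width: 0.0004
grip_force: 0.5
time: 10.57
ee_pos: [0.622, -0.1704, 0.2377]
eef_rot: [0.987, 0.16, 0.0, 0.0]
ft_force: [-0.9, -0.1, 4.6]
width: 0.0004
grip_force: 2.2
```

```bash

python3 -m inch '[[0,0,0.025,0,0,0],[0,0,0,0,0,0],[0,0,0,0,0,0],[0,0,0,0,0,0],[0,0,0,0,0,0]]'
python3 -m inch '[[0,0,-0.1,0,0,0],[0,0,-0.3,0,0,0],[0,0,-0.6,0,0,0],[0,0,-0.8,0,0,0],[0,0,-0.8,0,0,0]]'
python3 -m inch '[[-0.5,0,-0.6,0,0,0],[-0.8,0,-0.3,0,0,0],[-0.8,0,0,0,0,0],[-0.8,0,0,0,0,0],[-0.5,0,0,0,0,0]]'
python3 -m inch '[[0,0,0,0,0,0],[0,0,0,0,0,0],[0,0,0,0,0,0],[0,0,0,0,0,0],[0,0,0,0,0,0]]'
python3 - <<'E'
from bench import eyes
import cv2,numpy as np
a=eyes.camera("wrist")["pixels"]; b=eyes.camera("side")["pixels"][140:260,240:440]
cv2.imwrite("pics/w2.png",a[:,:,::-1]); cv2.imwrite("pics/s2.png",cv2.resize(b,None,fx=4,fy=4)[:,:,::-1])
E
```

```text
time: 10.98
ee_pos: [0.6221, -0.1703, 0.2374]
eef_rot: [0.987, 0.16, 0.0, 0.0]
ft_force: [-3.4, 0.5, 10.1]
width: 0.0005
grip_force: 4.6
time: 11.4
ee_pos: [0.6215, -0.1702, 0.3416]
eef_rot: [0.987, 0.16, -0.001, -0.0]
ft_force: [1.1, -0.5, -1.0]
width: 0.0003
grip_force: 0.0
time: 11.82
ee_pos: [0.4903, -0.2144, 0.3772]
eef_rot: [0.987, 0.159, -0.0, 0.001]
ft_force: [0.9, -0.7, -0.3]
width: 0.0003
grip_force: 0.0
time: 12.23
ee_pos: [0.4936, -0.2126, 0.3763]
eef_rot: [0.987, 0.16, 0.0, -0.0]
ft_force: [0.1, 0.1, 0.2]
width: 0.0007
grip_force: 0.0
```

View pics/w2.png

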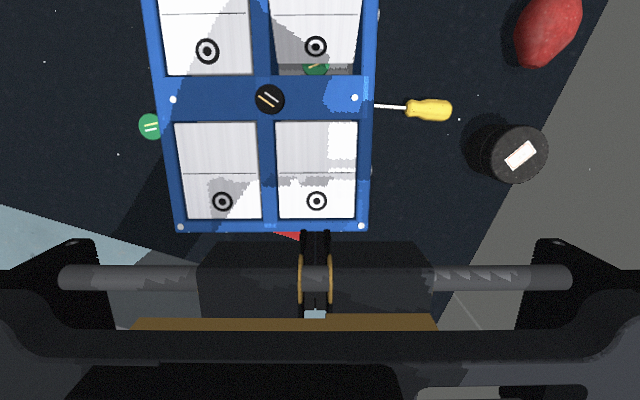

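View pics/s2.png

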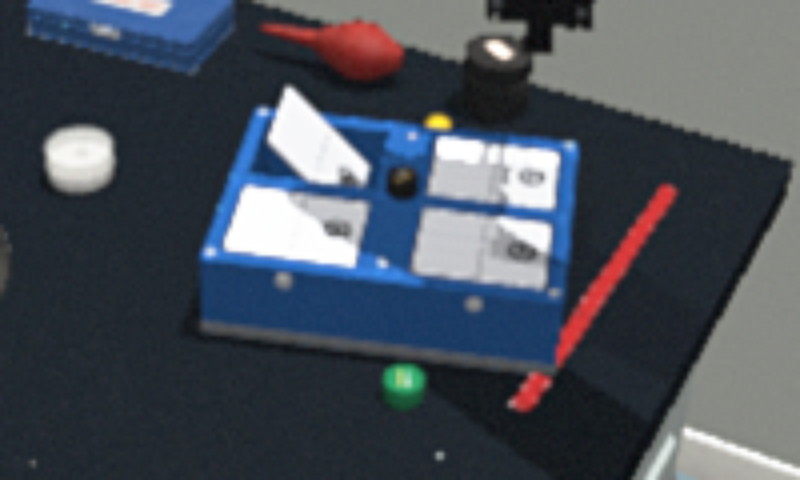

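Both views show the far right panel standing wide open: its mark has sunk to (315,46) in the wrist view, and its far end is raised at (290,95) in the side crop. The other three panels are flush, the mount and bystanders are where they were, and the hand is clear.

```bash
python3 -c "
from bench import job
print(job.close_job())"
```

```text
the job is handed in; nothing more can be done
None
```

The far right panel (panel 4) was the unlocked one; I pushed it down until it met its stop at about 10 N, moved the hand clear and handed the job in, with the other three panels shut and every bystander in view where it stood (the close-out call returned no verdict).

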